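Pull out the relief drawer and lock it open

ROBOT

A 6-joint arm with a two-finger parallel gripper is mounted at the origin on the work surface. World frame = base frame: x ahead of the robot, y to its left, z up, the work surface at z = 0. Lengths are in m, angles in rad, forces in N, time in s.
With the tool pointing down it reaches from about 0.35 to 0.85 m from the base axis. Payload 8.1 kg.
Tool frame: the origin (TCP) lies between the finger pads; the fingertips stand r.tips_ahead ahead of it and the grasp point (between the pads) lies 8 mm behind it (r.tips_ahead is the distance from the TCP to the fingertips, in m); z points along the fingers, x is the direction in which the jaws open and shut, and the axes are right-handed (so a half turn about z gives the same grasp; the last joint's range is limited). The gripper opens to 85 mm and grips with 20 to 120 N. Pads are 22 mm wide; open, the fingers measure 114 mm over their backs; the gripper's body (76 mm by 85 mm) begins 54 mm behind the grasp point. The pads swing forward as they close: fully open they stand 13 mm farther back than shut.
Start: joints at [-1.419, 0.13, 1.488, -0, 1.523, -0.085], TCP at [0.141, -0.583, 0.242] pointing down, gripper open.
Joint ranges: [-2.96, 2.96], [-0.89, 2.26], [0.02, 2.5], [-1.34, 4.48], [0, 2.73], [-2.66, 2.66]. Speed limits (rad/s): [2.39, 2.39, 2.79, 3.14, 3.14, 3.14].

INTERFACE

Orientations are given as a rotation vector (axis times angle).
In Python, from rig import r, vision gives the robot as it stands.
- The arm moves only by the tool drive_tool, never from a script. Its argument "steps" is a list of rows, each an object with "travel": the shift along the tool's x, y, z as a fraction of full scale, a list of three; "yaw": the turn about the tool's z as a fraction of full scale. In form: [{"travel": [x, y, z], "yaw": yaw}, ...]. A call has 1 to 5 rows; each row shifts and turns the commanded pose from where the row before left it, along the tool's axes as they then stand; what a row does not reach is not made up. Full scale, the value 1, is 0.2 m for a shift and 4 degrees for a turn. A row lasts 1/12 s, in which the tool goes at most 41.7 mm and 7.16 degrees, less where a joint would pass 70% of its speed; a pose out of reach is approached as far as the arm can. A call with a number of a shift or a turn outside -1 to 1 is refused whole. A call with a gripper value outside its range is refused whole. "jaw" is the closure in counts, from 0 (fully open) to 255 (shut), set as the call begins (left out, the last holds). The fingers move at their own pace and stop on an object; "squeeze" is the grip in N (left out, the last holds). Time passes only in rows, so rows that do not move let the fingers close. It gives the time, the measured TCP pose, the force and the opening at its end, in the units of the state.
- r.observe(): the state, without advancing time (a new reading comes with each control period).
- vision.camera(name): name is "scene" or "top"; returns a dict with "image" (420x560x3 uint8, red, green, blue), "mtx" (3x3 intrinsics, pixels), "R" (3x3) and "t" (3): a world point X has camera coordinates R X + t. Camera axes: x right, y down, z forward; pixel columns grow to the right and rows downward; lengths in m; the calibration is good to about 2 mm. A picture is of the moment at which its call begins. There is no depth.
- r.hand_in(): hands the job in, once; it reports no verdict.
The state is a dict: "time": time; "joints": joint angles; "dq": joint speeds; "tau": joint torques, N m; "tcp_pos": TCP position; "ee_rot": TCP orientation; "contact_force": force on the tool from outside, world axes, zero at the start; "wrist_torque": the same for the moment, N m; "opening": finger opening in m.
Only numpy, scipy, OpenCV 4.12 (cv2) and the standard library are available. Lean on these libraries where they do the work, as an engineer would, in place of code of your own. Each camera call takes 0.05 s, during which the arm holds its last target. There are 200 camera calls.

TASK

Pull the upper drawer of the small plywood chest out by its wooden knob, all the way to its stop. Then turn the blue lock collar on top of the chest clockwise, seen from above, until its white line points fully at the orange mark at the front, so that the drawer is locked open. Leave the relief plaque lying in the drawer, do not shift or knock over the tubs, cup, jar, bottle and brush around, and let go of everything.

Things in the scene. Friction and masses are not known exactly. Their poses are not given: they have to be found in the camera images.
- chest: fixed plywood chest, 260 (x) x 240 (y) x 140 mm high. Origin: centre of its underside; front face at its x = -130 mm, looking to -x; z up. On its top, under the collar, a dark steel flange 82 mm across, 3 mm thick, centred at x = -85, y = 0; orange mark on the flange's front (-x) edge: locked; white dot: free
- drawer (a joint): travel of the upper drawer (cream front 212 x 60 mm, plywood tray 40 mm deep) out of the chest along the chest's -x, m: 0 shut, 0.130 at its stop. It runs stiffly (about 5 N) and stays where it is left. It starts shut or slightly ajar
- drawer_knob (a point): centre of the drawer's dark wooden knob, moves with the drawer: head 28 mm in diameter and 22 mm thick, its centre here, 35 mm in front of the drawer front and 100 mm above the table (40 mm below the chest's top), on a stem 16 mm in diameter. Axes as the chest's
- drawer_bay (a point): centre of the floor of the drawer's front compartment (125 x 195 mm, in front of a cross divider), 72 mm above the table, moves with the drawer. Axes as the chest's
- collar (a joint): turn of the blue collar, rad, clockwise seen from above: 0 = white line at the white dot, 2.50 = line at the orange locked mark (pointing to the chest's -x), stop at 2.55. Stiff (0.1 N m), stays where left; starts between 0 and 0.45. Under the top its lug swings in behind a catch on the drawer: it jams if the drawer stands over 3 mm short of its stop
- collar_top (a point): centre of the top face of the blue collar, on its axis, 170 mm above the table: round ribbed collar, 50 mm in diameter, its wall from 4 to 30 mm above the chest's top (a brass post 18 mm across stands 4 mm higher in the middle). Axes: x along the white line (outward), z up; turns with the collar
- relief: wooden plaque 75 (x) x 110 (y) x 10 mm with sand-coloured relief, lying loose in the drawer's front compartment; origin: centre of its underside; stays in the drawer
- cup: white plastic cup, 64 mm across, 85 mm tall, standing beside the drawer's path; origin: centre of its underside; leave alone
- red_tub: terracotta-coloured tub, 100 mm across, 60 mm tall, standing beside the drawer's path; origin: centre of its underside; leave alone
- jar: small amber jar with yellow lid, 44 mm across, 50 mm tall, on the chest's top behind the collar; origin: centre of its underside; leave alone
- white_tub: white bowl, 110 mm across, 70 mm tall, on the table; origin: centre of its underside; leave alone
- glue: white glue bottle with red cap, 60 mm across, 170 mm tall, on the table; origin: centre of its underside; leave alone
- brush: paint brush lying on the table, origin under its middle; leave alone

How it is judged:
By the outcome, as a careful person would: the job done as asked, in the order asked, and still so for the second after the job is handed in, with the robot touching nothing.
It also fails if it takes over 58 s, if anything falls off the work surface, if the arm or the gripper's body presses on something with over 40 N, if the wrist force passes 120 N, or if a joint passes its speed limit or range.

## Working session

There is one attempt and no reset: what is moved stays moved. The work goes in short steps, Python scripts to look and compute and a tool call to move; the robot and the scene stay as the last step left them, time stands still between calls to the robot, and variables do not carry over. Pictures are saved under pics/ and viewed, about 8 in all and at most 12, crops included, and the job is handed in when it is done.

Besides the shell and the picture viewer there is one more tool, called as a command line: name --argument value ..., lists and objects as JSON in quotes. drive_tool: Moves the arm, as the interface text tells. Its arguments: {"type":"object","properties":{"steps":{"type":"array"},"jaw":{"type":"number"},"squeeze":{"type":"number"}},"required":["steps"]}

```bash
ls; mkdir -p pics; python3 - <<'E'
from rig import r, vision
import cv2
for n in ("scene","top"):
    c=vision.camera(n); cv2.imwrite(f"pics/{n}0.png",c["image"][:,:,::-1]); print(n,c["mtx"].tolist(),c["R"].round(4).tolist(),c["t"].round(4).tolist())
print(r.observe(), r.tips_ahead)
E
```

```text
pics
scene [[424.0839685682803, 0.0, 278.4490503913689], [0.0, 424.0839685682803, 211.64036098469586], [0.0, 0.0, 1.0]] [[-0.7033, 0.7107, 0.013], [0.5645, 0.5695, -0.5975], [-0.4321, -0.413, -0.8017]] [0.4641, -0.2617, 1.5383]
top [[474.56426996871016, 0.0, 289.38648395350714], [0.0, 474.56426996871016, 206.45768458820356], [0.0, 0.0, 1.0]] [[-0.0151, -0.9999, -0.0023], [-0.9882, 0.0153, -0.1525], [0.1526, 0.0, -0.9883]] [-0.0033, 0.6386, 1.6644]
{'time': 0.1, 'joints': array([-1.41939398e+00,  1.31117122e-01,  1.48917974e+00,  3.56720883e-06,
        1.52300966e+00, -8.53899695e-02]), 'dq': array([-3.08033749e-03, -1.74755109e-03, -2.73664791e-03,  1.28485711e-03,
       -8.82009759e-05,  3.35664442e-04]), 'tau': array([ 3.17664471e-04, -5.70952713e+01, -5.01943266e+01, -2.18878736e-04,
        8.15481821e-03, -3.81535938e-05]), 'tcp_pos': array([ 0.14070678, -0.58276909,  0.24132538]), 'ee_rot': array([-2.46736315e+00,  1.94276751e+00,  1.96085075e-03]), 'contact_force': array([-0.24743251,  0.42778834, -1.20442121]), 'wrist_torque': array([-0.00927514, -0.00386261,  0.0011397 ]), 'opening': 0.08546063766268551} 0.011
```

View pics/scene0.png

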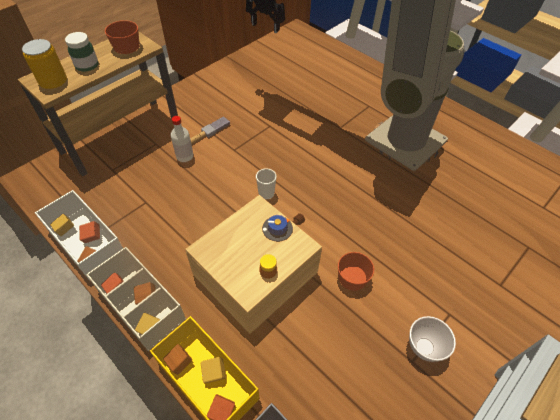

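View pics/top0.png

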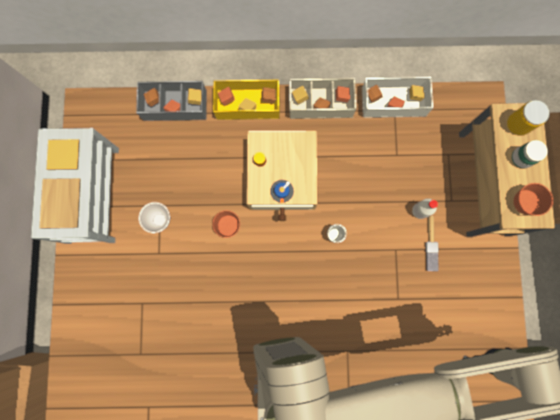

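The scene view has the chest centred at about (255,260), with the collar at (277,225) and the knob at (298,218). The top view has the collar at (283,190) and the knob at (281,214), with the cup at (336,233) and the red tub at (227,224). I'll measure these next.

```bash
cat > h.py <<'E'
import numpy as np, cv2
from rig import r, vision
def cam(n): return vision.camera(n)
def ray(c,u,v):
    d=c["R"].T@np.linalg.inv(c["mtx"])@np.array([u,v,1.]); return -c["R"].T@c["t"], d/np.linalg.norm(d)
def onz(c,u,v,z):
    o,d=ray(c,u,v); return o+d*(z-o[2])/d[2]
def tri(a,pa,b,pb):
    o1,d1=ray(a,*pa); o2,d2=ray(b,*pb)
    s=np.linalg.lstsq(np.c_[d1,-d2],o2-o1,rcond=None)[0]
    p,q=o1+s[0]*d1,o2+s[1]*d2; return (p+q)/2,np.linalg.norm(p-q)
def proj(c,X):
    p=c["mtx"]@(c["R"]@np.asarray(X)+c["t"]); return p[:2]/p[2]
def mask(c,lo,hi,box):
    h=cv2.cvtColor(c["image"],cv2.COLOR_RGB2HSV); m=cv2.inRange(h,np.array(lo),np.array(hi))
    k=np.zeros_like(m); x0,y0,x1,y1=box; k[y0:y1,x0:x1]=m[y0:y1,x0:x1]; return k
def cen(m):
    n,l,s,c=cv2.connectedComponentsWithStats(m); i=1+np.argmax(s[1:,4]); return c[i],s[i]
E
cat > m.py <<'E'
from h import *
S,T=cam("scene"),cam("top")
np.set_printoptions(precision=4,suppress=True)
for nm,lo,hi,bs,bt in [("blue",(105,100,30),(130,255,255),(250,200,305,250),(262,170,305,206)),
  ("knob",(0,60,10),(14,255,110),(288,208,308,226),(272,205,292,224)),
  ("jar",(22,180,120),(32,255,255),(250,245,285,280),(250,150,270,170))]:
    a,sa=cen(mask(S,lo,hi,bs)); b,sb=cen(mask(T,lo,hi,bt)); print(nm,a,sa,b,sb,*tri(S,a,T,b))
for nm,lo,hi,bt in [("wood",(10,30,150),(30,150,255),(235,120,330,215))]:
    m=mask(T,lo,hi,bt); k,_=max(((c,cv2.contourArea(c)) for c in cv2.findContours(m,0,2)[0]),key=lambda x:x[1])
    R=cv2.minAreaRect(k); bx=cv2.boxPoints(R); print(R,[onz(T,*p,.14)[:2] for p in bx])
a=cv2.resize(S["image"][190:290,180:330],None,fx=5,fy=5,interpolation=2); b=cv2.resize(T["image"][120:245,210:360],None,fx=5,fy=4.0,interpolation=2)
cv2.imwrite("pics/c1.png",a[:,:,::-1]); cv2.imwrite("pics/c2.png",cv2.resize(T["image"][165:245,210:350],None,fx=5.7,fy=5.7,interpolation=2)[:,:,::-1])
E
python3 m.py
```

```text
blue [277.9857 222.9   ] [269 216  18  14 140] [280.7667 190.2167] [274 183  15  14 120] [0.6772 0.0142 0.1658] 0.002498538516738839
knob [298.7595 219.4304] [294 215  11  10  79] [278.5122 216.3902] [274 211  11  10  41] [0.5973 0.0217 0.1093] 0.008425765896408387
jar [267.6264 261.2637] [260 255  16  14 182] [258.9479 158.0208] [254 153  11  11  96] [0.7849 0.0859 0.1864] 0.002782772358258526
((281.9999694824219, 167.0), (93.99998474121094, 93.99998474121094), 90.0) [array([0.935 , 0.1734]), array([ 0.9297, -0.157 ]), array([ 0.5964, -0.1477]), array([0.6013, 0.1727])]
```

View pics/c1.png

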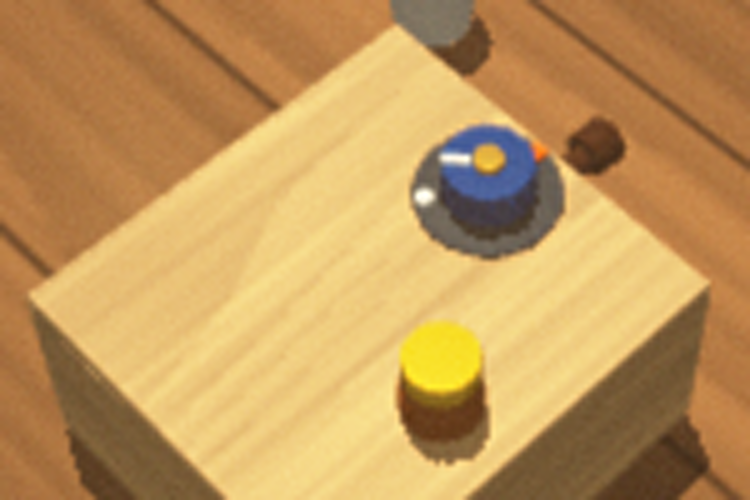

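View pics/c2.png

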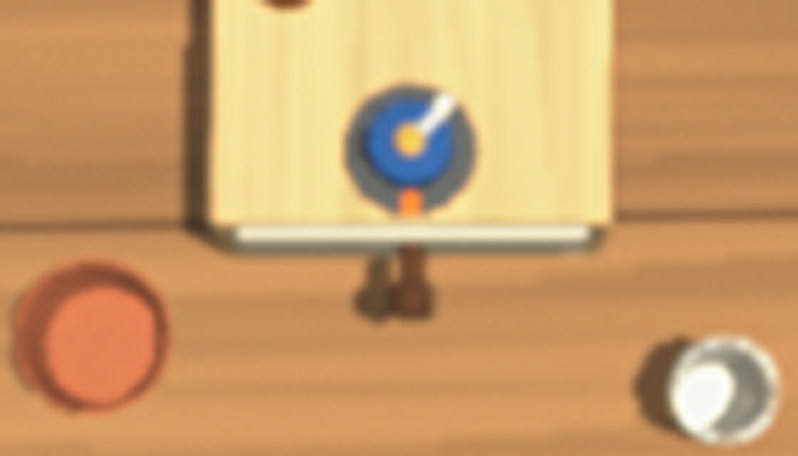

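c1 (scene crop) shows the knob at (597,145), the post at (488,157), the white line pointing left and the dot at (423,195). c2 (top crop) shows the knob head at (412,298), the post at (410,139), the cream drawer front slightly proud, the red tub on the left and the cup on the right at (725,390).

```bash
python3 - <<'E'
from h import *
np.set_printoptions(precision=4,suppress=True)
S,T=cam("scene"),cam("top")
sp=lambda u,v:(180-.4+u/5,190-.4+v/5); tp=lambda u,v:(210-.4+u/5.7,165-.4+v/5.7)
for n,a,b in [("post",(488,157),(410,139)),("knob",(597,145),(412,298))]: print(n,*tri(S,sp(*a),T,tp(*b)))
print("knob z.1",onz(T,*tp(412,298),.1),onz(S,*sp(597,145),.1))
print("front corners",onz(T,*tp(210,222),.14),onz(T,*tp(613,222),.14),"scene corners",onz(S,*sp(398,26),.14),onz(S,*sp(709,285),.14),onz(S,*sp(30,293),.14))
print("drawerfront",onz(T,*tp(237,243),.13),onz(T,*tp(592,243),.13))
print("cup",onz(T,*tp(723,390),.085),"tub",onz(T,*tp(90,335),.06))
q=onz(T,*tp(445,102),.17)-onz(T,*tp(410,139),.17); print("line",q,np.degrees(np.arctan2(q[1],q[0])))
# edges of knob: hsv dump columns
E
```

```text
post [0.6792 0.012  0.1745] 0.0008822238300766974
knob [0.5937 0.0137 0.1033] 0.00037034896246623453
knob z.1 [0.5942 0.0136 0.1   ] [0.5917 0.0124 0.1   ]
front corners [0.6368 0.1336 0.14  ] [ 0.6331 -0.1082  0.14  ] scene corners [ 0.6335 -0.105   0.14  ] [0.6383 0.1323 0.14  ] [ 0.8893 -0.1105  0.14  ]
drawerfront [0.6253 0.1182 0.13  ] [ 0.622  -0.0958  0.13  ]
cup [ 0.5363 -0.1765  0.085 ] tub [0.5793 0.2161 0.06  ]
line [ 0.022 -0.021  0.   ] -43.71226065790737
```

drive_tool --steps '[{"travel": [-0.118, -0.145, 0], "yaw": 0}, {"travel": [-0.118, -0.145, 0], "yaw": 0}, {"travel": [-0.118, -0.145, 0], "yaw": 0}, {"travel": [-0.118, -0.145, 0], "yaw": 0}, {"travel": [-0.118, -0.145, 0], "yaw": 0}]' --jaw 0 --squeeze 40

```text
time: 0.72
tcp_pos: [0.2547, -0.4331, 0.2422]
ee_rot: [-2.468, 1.944, -0.0]
contact_force: [0.6, -0.2, 0.0]
opening: 0.0854
```

drive_tool --steps '[{"travel": [-0.118, -0.145, 0], "yaw": 0}, {"travel": [-0.118, -0.145, 0], "yaw": 0}, {"travel": [-0.118, -0.145, 0], "yaw": 0}, {"travel": [-0.118, -0.145, 0], "yaw": 0}, {"travel": [-0.118, -0.145, 0], "yaw": 0}]'

```text
time: 1.13
tcp_pos: [0.3681, -0.2842, 0.2425]
ee_rot: [2.468, -1.944, 0.001]
contact_force: [0.8, -1.1, 0.3]
opening: 0.0854
```

drive_tool --steps '[{"travel": [-0.118, -0.145, 0], "yaw": 0}, {"travel": [-0.118, -0.145, 0], "yaw": 0}, {"travel": [-0.118, -0.145, 0], "yaw": 0}, {"travel": [-0.118, -0.145, 0], "yaw": 0}, {"travel": [-0.118, -0.145, 0], "yaw": 0}]'

```text
time: 1.55
tcp_pos: [0.4815, -0.1354, 0.2425]
ee_rot: [-2.468, 1.943, -0.001]
contact_force: [-0.0, -1.1, -0.0]
opening: 0.0854
```

drive_tool --steps '[{"travel": [-0.118, -0.145, 0], "yaw": 0}, {"travel": [-0.118, -0.145, 0], "yaw": 0}, {"travel": [-0.118, -0.145, 0], "yaw": 0}, {"travel": [-0.118, -0.145, 0], "yaw": 0}, {"travel": [-0.118, -0.145, 0], "yaw": 0}]'

```text
time: 1.97
tcp_pos: [0.5947, 0.0135, 0.2423]
ee_rot: [-2.468, 1.943, -0.0]
contact_force: [-0.3, -1.6, -0.5]
opening: 0.0856
```

drive_tool --steps '[{"travel": [0, 0, 0], "yaw": 0.91}, {"travel": [0, 0, 0], "yaw": 0.91}, {"travel": [0, 0, 0], "yaw": 0.91}, {"travel": [0, 0, 0], "yaw": 0.91}, {"travel": [0, 0, 0], "yaw": 0}]'

```text
time: 2.38
tcp_pos: [0.5938, 0.0118, 0.2421]
ee_rot: [2.199, -2.243, -0.0]
contact_force: [0.5, -1.0, -0.7]
opening: 0.0853
```

drive_tool --steps '[{"travel": [-0.01, 0, 0.15], "yaw": 0}, {"travel": [0, 0, 0.15], "yaw": 0}, {"travel": [0, 0, 0.15], "yaw": 0}, {"travel": [0, 0, 0.15], "yaw": 0}, {"travel": [0, 0, 0.15], "yaw": 0}]'

```text
time: 2.8
tcp_pos: [0.5938, 0.0135, 0.0911]
ee_rot: [-2.204, 2.238, -0.001]
contact_force: [-0.4, -0.7, -0.1]
opening: 0.0857
```

drive_tool --steps '[{"travel": [0, 0, 0], "yaw": 0}, {"travel": [0, 0, 0], "yaw": 0}, {"travel": [0, 0, 0], "yaw": 0}, {"travel": [0, 0, 0], "yaw": 0}, {"travel": [0, 0, 0], "yaw": 0}]' --jaw 255 --squeeze 40

```text
time: 3.22
tcp_pos: [0.5959, 0.0137, 0.0953]
ee_rot: [-2.2, 2.238, -0.005]
contact_force: [-2.5, 3.0, 14.0]
opening: 0.0267
```

drive_tool --steps '[{"travel": [0, 0, 0], "yaw": 0}, {"travel": [0, 0, 0], "yaw": 0}, {"travel": [0, 0, 0], "yaw": 0}, {"travel": [0, 0, 0], "yaw": 0}, {"travel": [0, 0, 0], "yaw": 0}]'

```text
time: 3.63
tcp_pos: [0.5958, 0.0138, 0.0954]
ee_rot: [-2.2, 2.238, -0.005]
contact_force: [-0.8, 1.1, 4.9]
opening: 0.0267
```

drive_tool --steps '[{"travel": [0, 0.04, 0], "yaw": 0}, {"travel": [0, 0.06, 0], "yaw": 0}, {"travel": [0, 0.06, 0], "yaw": 0}, {"travel": [0, 0.06, 0], "yaw": 0}, {"travel": [0, 0.06, 0], "yaw": 0}]'

```text
time: 4.05
tcp_pos: [0.5407, 0.0147, 0.0955]
ee_rot: [-2.199, 2.236, -0.009]
contact_force: [6.1, 1.2, 2.0]
opening: 0.0264
```

drive_tool --steps '[{"travel": [0, 0.06, 0], "yaw": 0}, {"travel": [0, 0.06, 0], "yaw": 0}, {"travel": [0, 0.06, 0], "yaw": 0}, {"travel": [0, 0.05, 0], "yaw": 0}, {"travel": [0, 0, 0], "yaw": 0}]'

```text
time: 4.47
tcp_pos: [0.493, 0.0154, 0.0954]
ee_rot: [-2.2, 2.238, -0.005]
contact_force: [-5.2, 0.4, 10.5]
opening: 0.0266
```

Next come small steps until the stop shows in the force.

drive_tool --steps '[{"travel": [0, 0.02, 0], "yaw": 0}, {"travel": [0, 0.02, 0], "yaw": 0}, {"travel": [0, 0.02, 0], "yaw": 0}, {"travel": [0, 0.02, 0], "yaw": 0}, {"travel": [0, 0.01, 0], "yaw": 0}]'

```text
time: 4.88
tcp_pos: [0.4768, 0.0157, 0.0954]
ee_rot: [-2.199, 2.237, -0.008]
contact_force: [5.5, 1.1, 5.6]
opening: 0.0263
```

drive_tool --steps '[{"travel": [0, 0.01, 0], "yaw": 0}, {"travel": [0, 0.01, 0], "yaw": 0}, {"travel": [0, 0.01, 0], "yaw": 0}, {"travel": [0, 0, 0], "yaw": 0}, {"travel": [0, 0, 0], "yaw": 0}]'

```text
time: 5.3
tcp_pos: [0.4722, 0.0157, 0.0955]
ee_rot: [-2.197, 2.235, -0.012]
contact_force: [12.9, 1.3, -0.1]
opening: 0.0268
```

drive_tool --steps '[{"travel": [0, 0.01, 0], "yaw": 0}, {"travel": [0, 0.005, 0], "yaw": 0}, {"travel": [0, 0, 0], "yaw": 0}, {"travel": [0, 0, 0], "yaw": 0}, {"travel": [0, 0, 0], "yaw": 0}]'

```text
time: 5.72
tcp_pos: [0.4721, 0.0157, 0.0956]
ee_rot: [-2.193, 2.232, -0.019]
contact_force: [30.6, 0.8, -15.9]
opening: 0.0267
```

drive_tool --steps '[{"travel": [0, -0.012, 0], "yaw": 0}, {"travel": [0, 0, 0], "yaw": 0}, {"travel": [0, 0, 0], "yaw": 0}]'

```text
time: 5.97
tcp_pos: [0.4722, 0.0157, 0.0955]
ee_rot: [-2.197, 2.235, -0.013]
contact_force: [16.0, 1.6, -2.3]
opening: 0.0268
```

drive_tool --steps '[{"travel": [0, 0, 0], "yaw": 0}, {"travel": [0, 0, 0], "yaw": 0}, {"travel": [0, 0, 0], "yaw": 0}, {"travel": [0, 0, 0], "yaw": 0}, {"travel": [0, 0, 0], "yaw": 0}]' --jaw 0

```text
time: 6.38
tcp_pos: [0.467, 0.0158, 0.0922]
ee_rot: [2.202, -2.24, -0.001]
contact_force: [-0.0, -0.5, 0.8]
opening: 0.0843
```

drive_tool --steps '[{"travel": [0, 0, 0], "yaw": 0}, {"travel": [0, 0, -0.1], "yaw": 0}, {"travel": [0, 0, -0.2], "yaw": 0}, {"travel": [0, 0, -0.2], "yaw": 0}, {"travel": [0, 0, -0.2], "yaw": 0}]'

```text
time: 6.8
tcp_pos: [0.4664, 0.0159, 0.2333]
ee_rot: [2.201, -2.24, -0.002]
contact_force: [1.6, 0.1, 0.4]
opening: 0.0853
```

```bash
cat > pic.py <<'E'
from h import *; import sys
S,T=cam("scene"),cam("top")
a=cv2.resize(S["image"][185:285,210:345],None,fx=4.4,fy=4.4,interpolation=2); b=cv2.resize(T["image"][165:265,225:315],None,fx=4.4,fy=4.4,interpolation=2)
cv2.imwrite(f"pics/{sys.argv[1]}.png",np.hstack([cv2.resize(a,(460,440)),cv2.resize(b,(330,440))])[:,:,::-1]) if 0 else cv2.imwrite(f"pics/{sys.argv[1]}.png",np.hstack([a[:,:400],b])[:,:,::-1])
o=r.observe(); print(o["joints"].round(3),o["tcp_pos"].round(4),o["ee_rot"].round(3))
E
python3 pic.py d1
```

```text
[-0.076 -0.237  1.846 -0.     1.52   1.512] [0.4711 0.0156 0.2404] [-2.196  2.235 -0.015]
```

View pics/d1.png

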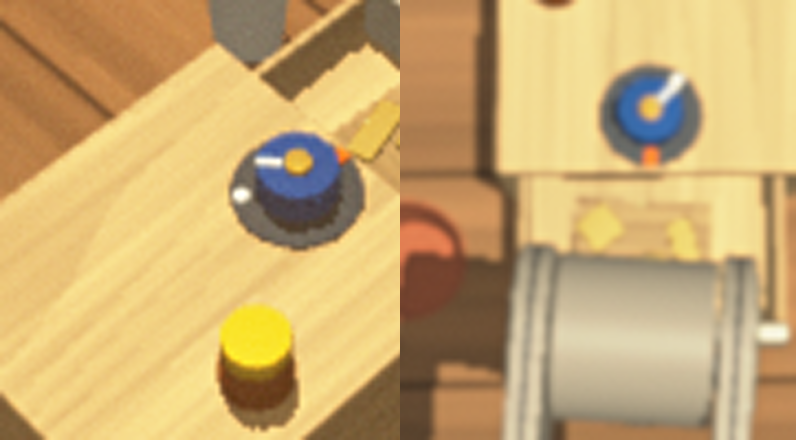

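drive_tool --steps '[{"travel": [0, -0.174, 0], "yaw": 0}, {"travel": [0, -0.174, 0], "yaw": 0}, {"travel": [0, -0.174, 0], "yaw": 0}, {"travel": [0, -0.174, 0], "yaw": 0}, {"travel": [0, -0.174, 0], "yaw": 0}]'

```text
time: 7.32
tcp_pos: [0.6426, 0.0128, 0.2313]
ee_rot: [2.202, -2.24, -0.001]
contact_force: [-0.0, -0.1, 0.7]
opening: 0.0853
```

drive_tool --steps '[{"travel": [0, -0.174, 0], "yaw": 0}, {"travel": [0, 0, 0], "yaw": -1}, {"travel": [0, 0, 0], "yaw": -1}, {"travel": [0, 0, 0], "yaw": -1}, {"travel": [0, 0, 0], "yaw": -1}]'

```text
time: 7.73
tcp_pos: [0.676, 0.0122, 0.2306]
ee_rot: [2.495, -1.907, -0.003]
contact_force: [0.7, 1.1, 1.2]
opening: 0.0856
```

drive_tool --steps '[{"travel": [0, 0, 0], "yaw": -1}, {"travel": [0, 0, 0], "yaw": -1}, {"travel": [0, 0, 0], "yaw": -1}, {"travel": [0, 0, 0], "yaw": -1}, {"travel": [0, 0, 0], "yaw": -1}]'

```text
time: 8.15
tcp_pos: [0.6758, 0.0122, 0.2313]
ee_rot: [2.789, -1.445, -0.002]
contact_force: [-0.1, 0.2, -0.4]
opening: 0.0854
```

drive_tool --steps '[{"travel": [0, 0, 0], "yaw": -1}, {"travel": [0, 0, 0], "yaw": -1}, {"travel": [0, 0, 0], "yaw": -1}, {"travel": [0, 0, 0], "yaw": -1}, {"travel": [0, 0, 0], "yaw": -1}]'

```text
time: 8.57
tcp_pos: [0.6758, 0.0122, 0.2313]
ee_rot: [2.998, -0.939, -0.002]
contact_force: [-0.3, -0.6, -0.0]
opening: 0.0855
```

drive_tool --steps '[{"travel": [0, 0, 0], "yaw": -1}, {"travel": [0, 0, 0], "yaw": -1}, {"travel": [0, 0, 0], "yaw": -1}, {"travel": [0, 0, 0], "yaw": -1}, {"travel": [0, 0, 0], "yaw": -1}]'

```text
time: 8.98
tcp_pos: [0.6758, 0.0122, 0.2313]
ee_rot: [3.115, -0.404, -0.002]
contact_force: [0.1, 0.3, -0.7]
opening: 0.0856
```

drive_tool --steps '[{"travel": [0, 0, 0], "yaw": -1}, {"travel": [0, 0, 0], "yaw": -1}, {"travel": [0, 0, 0], "yaw": -1}, {"travel": [0, 0, 0], "yaw": -1}, {"travel": [0, 0, 0], "yaw": -1}]'

```text
time: 9.4
tcp_pos: [0.6758, 0.0122, 0.2313]
ee_rot: [-3.138, -0.143, 0.002]
contact_force: [0.8, -0.0, 1.3]
opening: 0.0857
```

drive_tool --steps '[{"travel": [0, 0, 0], "yaw": -1}, {"travel": [0, 0, 0], "yaw": -1}, {"travel": [0, 0, 0], "yaw": -1}, {"travel": [0, 0, 0], "yaw": 0}, {"travel": [0, 0, 0], "yaw": 0}]'

```text
time: 9.82
tcp_pos: [0.6759, 0.0122, 0.2315]
ee_rot: [-3.107, -0.461, 0.001]
contact_force: [0.4, 0.1, -0.2]
opening: 0.0854
```

```bash
cat > to.py <<'E'
import sys,numpy as np; from rig import r
from scipy.spatial.transform import Rotation as R
o=r.observe(); M=R.from_rotvec(o["ee_rot"]).as_matrix()
print(o["time"],o["joints"].round(3),o["tcp_pos"].round(4),o["contact_force"].round(1),"z axis",M[:,2].round(4),"az",np.degrees(np.arctan2(M[1,0],M[0,0])).round(2))
print("travel units",(M.T@(np.array(eval(sys.argv[1]))-o["tcp_pos"])/.2).round(4))
E
python3 to.py .6795,.0125,.20
```

```text
9.8167 [-0.058  0.341  1.264 -0.     1.537 -0.352] [0.6759 0.0122 0.2315] [ 0.4  0.1 -0.2] z axis [-9.e-04  0.e+00 -1.e+00] az 16.89
travel units [0.0179 0.004  0.1576]
```

drive_tool --steps '[{"travel": [0.018, 0.004, 0.1], "yaw": 0}, {"travel": [0, 0, 0.1], "yaw": 0}, {"travel": [0, 0, 0.1], "yaw": 0}, {"travel": [0, 0, 0.07], "yaw": 0}, {"travel": [0, 0, 0], "yaw": 0}]'

```text
time: 10.23
tcp_pos: [0.6773, 0.0126, 0.1534]
ee_rot: [-3.106, -0.462, 0.011]
contact_force: [-0.1, 0.1, -0.8]
opening: 0.0854
```

drive_tool --steps '[{"travel": [0, 0, 0], "yaw": 0}, {"travel": [0, 0, 0], "yaw": 0}, {"travel": [0, 0, 0], "yaw": 0}, {"travel": [0, 0, 0], "yaw": 0}, {"travel": [0, 0, 0], "yaw": 0}]' --jaw 255 --squeeze 40

```text
time: 10.65
tcp_pos: [0.678, 0.0115, 0.1609]
ee_rot: [3.106, 0.463, -0.006]
contact_force: [-18.4, -4.0, 13.5]
opening: 0.0486
```

drive_tool --steps '[{"travel": [0, 0, 0], "yaw": 0}, {"travel": [0, 0, 0], "yaw": 0}]'

```text
time: 10.82
tcp_pos: [0.678, 0.0114, 0.1609]
ee_rot: [3.106, 0.463, -0.006]
contact_force: [-18.2, -3.6, 12.8]
opening: 0.0486
```

```bash
python3 to.py .6795,.0125,.157
```

```text
10.8167 [-0.058  0.388  1.335 -0.002  1.422 -0.354] [0.678  0.0114 0.1609] [-18.2  -3.6  12.8] z axis [-0.0034 -0.0016 -1.    ] az 16.96
travel units [ 0.0088 -0.003   0.0196]
```

drive_tool --steps '[{"travel": [-0.01, -0.003, -0.012], "yaw": 0}, {"travel": [0, 0, 0], "yaw": 0}, {"travel": [0, 0, 0], "yaw": 0}]'

```text
time: 11.07
tcp_pos: [0.6777, 0.0115, 0.1612]
ee_rot: [3.106, 0.463, 0.0]
contact_force: [-0.6, -4.1, -3.1]
opening: 0.0487
```

Forces are nearly zero now. I'll turn clockwise 3.2° per row.

drive_tool --steps '[{"travel": [0, 0, 0], "yaw": 0.8}, {"travel": [0, 0, 0], "yaw": 0.8}, {"travel": [0, 0, 0], "yaw": 0.8}, {"travel": [0, 0, 0], "yaw": 0.8}, {"travel": [0, 0, 0], "yaw": 0.8}]'

```text
time: 11.48
tcp_pos: [0.6774, 0.0114, 0.1611]
ee_rot: [3.14, 0.022, -0.001]
contact_force: [-4.1, -5.1, -3.2]
opening: 0.0482
```

drive_tool --steps '[{"travel": [0, 0, 0], "yaw": 0.8}, {"travel": [0, 0, 0], "yaw": 0.8}, {"travel": [0, 0, 0], "yaw": 0.8}, {"travel": [0, 0, 0], "yaw": 0.8}, {"travel": [0, 0, 0], "yaw": 0.8}]'

```text
time: 11.9
tcp_pos: [0.6771, 0.0115, 0.1611]
ee_rot: [3.113, -0.415, -0.002]
contact_force: [-5.7, -5.6, -2.1]
opening: 0.0487
```

```bash
python3 to.py .6777,.0115,.161; python3 -c "
from rig import r; print(r.observe()['wrist_torque'].round(2))"; python3 pic.py k1
```

```text
11.9 [-5.800e-02  3.840e-01  1.340e+00 -1.000e-03  1.419e+00  2.070e-01] [0.6771 0.0115 0.1611] [-5.7 -5.6 -2.1] z axis [-0.0014 -0.0013 -1.    ] az -15.18
travel units [ 0.0028 -0.0007  0.0006]
[-0.91  0.9   0.12]
[-5.800e-02  3.840e-01  1.340e+00 -1.000e-03  1.419e+00  2.070e-01] [0.6771 0.0115 0.1611] [ 3.113e+00 -4.150e-01 -2.000e-03]
```

View pics/k1.png

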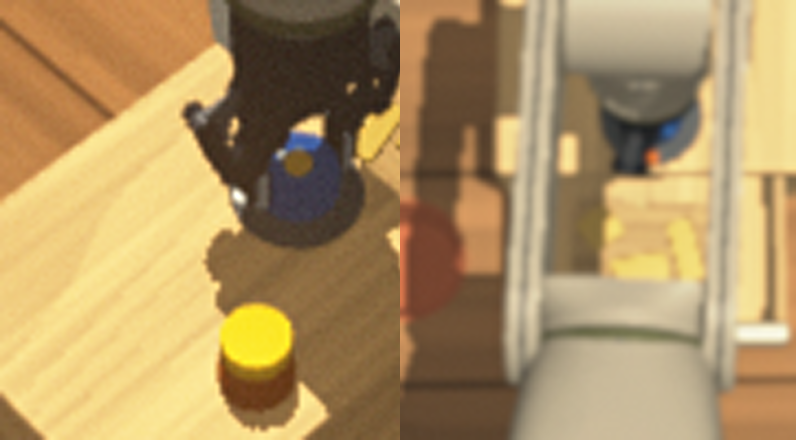

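drive_tool --steps '[{"travel": [0, 0, 0], "yaw": 0.8}, {"travel": [0, 0, 0], "yaw": 0.8}, {"travel": [0, 0, 0], "yaw": 0.8}, {"travel": [0, 0, 0], "yaw": 0.8}, {"travel": [0, 0, 0], "yaw": 0.8}]'

```text
time: 12.42
tcp_pos: [0.6768, 0.0116, 0.1611]
ee_rot: [3.024, -0.844, -0.003]
contact_force: [-6.8, -5.6, -0.5]
opening: 0.0483
```

drive_tool --steps '[{"travel": [0, 0, 0], "yaw": 0.8}, {"travel": [0, 0, 0], "yaw": 0.8}, {"travel": [0, 0, 0], "yaw": 0.8}, {"travel": [0, 0, 0], "yaw": 0.8}, {"travel": [0, 0, 0], "yaw": 0.8}]'

```text
time: 12.83
tcp_pos: [0.6766, 0.0118, 0.1611]
ee_rot: [2.877, -1.256, -0.003]
contact_force: [-8.8, -5.9, 0.2]
opening: 0.0484
```

drive_tool --steps '[{"travel": [0, 0, 0], "yaw": 0.8}, {"travel": [0, 0, 0], "yaw": 0.8}, {"travel": [0, 0, 0], "yaw": 0.8}, {"travel": [0, 0, 0], "yaw": 0.8}, {"travel": [0, 0, 0], "yaw": 0.8}]'

```text
time: 13.25
tcp_pos: [0.6765, 0.0121, 0.1611]
ee_rot: [2.675, -1.644, -0.003]
contact_force: [-9.2, -3.2, 0.3]
opening: 0.0483
```

```bash
python3 to.py .6777,.0115,.161; python3 -c "
from rig import r; print(r.observe()['wrist_torque'].round(2))"
```

```text
13.25 [-5.800e-02  3.840e-01  1.341e+00 -1.000e-03  1.420e+00  1.045e+00] [0.6765 0.0121 0.1611] [-9.2 -3.2  0.3] z axis [-2.9e-03 -5.0e-04 -1.0e+00] az -63.17
travel units [ 0.0054 -0.0042  0.0006]
[-0.51  1.5   0.13]
```

drive_tool --steps '[{"travel": [-0.002, 0.004, 0], "yaw": 0.8}, {"travel": [0, 0, 0], "yaw": 0.8}, {"travel": [0, 0, 0], "yaw": 0.8}, {"travel": [0, 0, 0], "yaw": 0.8}, {"travel": [0, 0, 0], "yaw": 0.8}]'

```text
time: 13.67
tcp_pos: [0.6763, 0.0124, 0.1612]
ee_rot: [2.421, -2.001, -0.001]
contact_force: [-4.4, -2.5, -1.8]
opening: 0.0483
```

drive_tool --steps '[{"travel": [0, 0, 0], "yaw": 0.8}, {"travel": [0, 0, 0], "yaw": 0.8}, {"travel": [0, 0, 0], "yaw": 0.8}, {"travel": [0, 0, 0], "yaw": 0.8}, {"travel": [0, 0, 0], "yaw": 0.8}]'

```text
time: 14.08
tcp_pos: [0.6763, 0.0127, 0.1612]
ee_rot: [2.119, -2.318, -0.002]
contact_force: [-5.3, -0.9, -1.7]
opening: 0.0485
```

drive_tool --steps '[{"travel": [0, 0, 0], "yaw": 0.8}, {"travel": [0, 0, 0], "yaw": 0.8}, {"travel": [0, 0, 0], "yaw": 0.8}, {"travel": [0, 0, 0], "yaw": 0.8}, {"travel": [0, 0, 0], "yaw": 0.8}]'

```text
time: 14.5
tcp_pos: [0.6763, 0.013, 0.1611]
ee_rot: [1.776, -2.591, -0.002]
contact_force: [-3.9, -0.1, -2.6]
opening: 0.0482
```

drive_tool --steps '[{"travel": [0, 0, 0], "yaw": 0.5}, {"travel": [0, 0, 0], "yaw": 0.5}, {"travel": [0, 0, 0], "yaw": 0.5}, {"travel": [0, 0, 0], "yaw": 0}, {"travel": [0, 0, 0], "yaw": 0}]'

```text
time: 14.92
tcp_pos: [0.6764, 0.0131, 0.1611]
ee_rot: [1.643, -2.677, -0.002]
contact_force: [-4.8, 2.5, -0.7]
opening: 0.0485
```

```bash
python3 to.py .6777,.0115,.161; python3 -c "
from rig import r; print(r.observe()['wrist_torque'].round(2))"
```

```text
14.9167 [-5.700e-02  3.820e-01  1.343e+00  1.000e-03  1.418e+00  1.984e+00] [0.6764 0.0131 0.1611] [-4.8  2.5 -0.7] z axis [-8.e-04  8.e-04 -1.e+00] az -116.92
travel units [ 0.0042 -0.0093  0.0006]
[ 0.26  0.86 -0.08]
```

drive_tool --steps '[{"travel": [0, 0, 0], "yaw": 0.25}, {"travel": [0, 0, 0], "yaw": 0.25}, {"travel": [0, 0, 0], "yaw": 0.25}, {"travel": [0, 0, 0], "yaw": 0.25}]'

```text
time: 15.25
tcp_pos: [0.6775, 0.0125, 0.1612]
ee_rot: [-1.547, 2.733, -0.002]
contact_force: [-0.5, 0.7, -5.9]
opening: 0.0487
```

```bash
cat > tq.py <<'E'
from rig import r; print(r.observe()['wrist_torque'].round(2))
E
python3 to.py .6777,.0115,.161; python3 tq.py
```

```text
15.25 [-0.057  0.382  1.343 -0.     1.415  2.054] [0.6775 0.0125 0.1612] [-0.5  0.7 -5.9] z axis [ 1.8e-03 -2.0e-04 -1.0e+00] az -120.97
travel units [ 0.0038 -0.0035  0.0011]
[0.16 0.05 0.08]
```

drive_tool --steps '[{"travel": [0, 0, 0], "yaw": 0.25}, {"travel": [0, 0, 0], "yaw": 0.25}]'

```text
time: 15.42
tcp_pos: [0.6779, 0.0122, 0.1612]
ee_rot: [-1.497, 2.76, -0.003]
contact_force: [12.0, -7.2, -5.9]
opening: 0.0482
```

```bash
python3 to.py .6777,.0115,.161; python3 tq.py
```

```text
15.4167 [-0.057  0.382  1.342 -0.     1.414  2.09 ] [0.6779 0.0122 0.1612] [12.  -7.2 -5.9] z axis [ 2.8e-03 -5.0e-04 -1.0e+00] az -123.05
travel units [ 0.0035 -0.001   0.001 ]
[-1.1  -2.18  0.28]
```

drive_tool --steps '[{"travel": [0, 0, 0], "yaw": 0.25}, {"travel": [0, 0, 0], "yaw": 0.0}]'

```text
time: 15.58
tcp_pos: [0.6784, 0.0118, 0.1612]
ee_rot: [-1.47, 2.773, -0.004]
contact_force: [7.5, -2.4, -6.5]
opening: 0.0486
```

```bash
python3 to.py .6777,.0115,.161; python3 tq.py; python3 pic.py k2
```

```text
15.5833 [-5.800e-02  3.820e-01  1.342e+00 -1.000e-03  1.413e+00  2.109e+00] [0.6784 0.0118 0.1612] [ 7.5 -2.4 -6.5] z axis [ 4.e-03 -8.e-04 -1.e+00] az -124.12
travel units [0.0034 0.0022 0.0011]
[-0.44 -1.51 -0.  ]
[-0.058  0.382  1.342 -0.     1.413  2.108] [0.6785 0.0118 0.1613] [-1.471  2.772 -0.004]
```

View pics/k2.png

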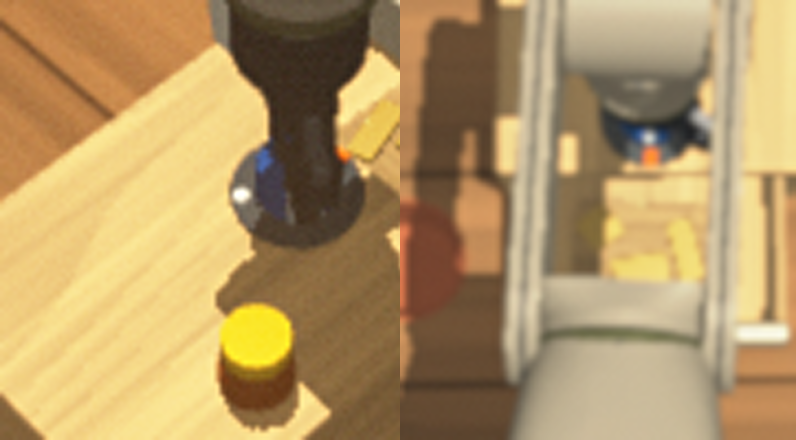

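The top half (k2) shows the white line at about (648,138), directly in line with the orange mark at (650,156). The torque spike at the end also suggests the stop. I'll release, retreat and look again.

drive_tool --steps '[{"travel": [0, 0, 0], "yaw": 0}, {"travel": [0, 0, 0], "yaw": 0}, {"travel": [0, 0, 0], "yaw": 0}, {"travel": [0, 0, 0], "yaw": 0}, {"travel": [0, 0, 0], "yaw": 0}]' --jaw 0

```text
time: 16.1
tcp_pos: [0.6769, 0.0126, 0.1611]
ee_rot: [-1.475, 2.773, -0.0]
contact_force: [0.7, 0.1, -0.6]
opening: 0.0856
```

drive_tool --steps '[{"travel": [0, 0, 0], "yaw": 0}, {"travel": [0, 0, -0.1], "yaw": 0}, {"travel": [0, 0, -0.2], "yaw": 0}, {"travel": [0, 0, -0.2], "yaw": 0}, {"travel": [0, 0, -0.2], "yaw": 0}]'

```text
time: 16.52
tcp_pos: [0.6762, 0.0126, 0.3018]
ee_rot: [1.475, -2.773, -0.001]
contact_force: [0.5, -0.2, 0.3]
opening: 0.0853
```

```bash
python3 to.py .5,-.35,.29; python3 pic.py k3
```

```text
16.5167 [-0.057  0.326  1.156  0.     1.661  2.107] [0.6762 0.0126 0.3018] [ 0.5 -0.2  0.3] z axis [-1.4e-03  1.0e-04 -1.0e+00] az -123.99
travel units [ 1.9955 -0.2833  0.0599]
[-0.057  0.32   1.146  0.     1.661  2.107] [0.6799 0.0124 0.3113] [-1.469  2.763 -0.012]
```

View pics/k3.png

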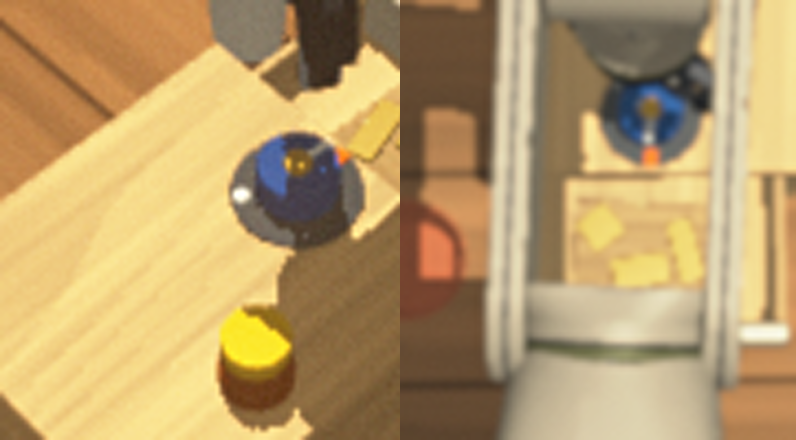

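k3 shows the collar's white line running from the post at (650,107) straight to the orange mark at (650,156). I'll move aside for a clean final check.

drive_tool --steps '[{"travel": [0.18, -0.028, 0], "yaw": 0}, {"travel": [0.18, -0.028, 0], "yaw": 0}, {"travel": [0.18, -0.028, 0], "yaw": 0}, {"travel": [0.18, -0.028, 0], "yaw": 0}, {"travel": [0.18, -0.028, 0], "yaw": 0}]'

```text
time: 17.03
tcp_pos: [0.5984, -0.1536, 0.3006]
ee_rot: [-1.476, 2.773, -0.0]
contact_force: [0.2, -0.6, -0.7]
opening: 0.0857
```

drive_tool --steps '[{"travel": [0.18, -0.028, 0], "yaw": 0}, {"travel": [0.18, -0.028, 0], "yaw": 0}, {"travel": [0.18, -0.028, 0], "yaw": 0}, {"travel": [0.18, -0.028, 0], "yaw": 0}, {"travel": [0.18, -0.028, 0], "yaw": 0}]'

```text
time: 17.45
tcp_pos: [0.5209, -0.3187, 0.3008]
ee_rot: [-1.475, 2.773, -0.001]
contact_force: [0.8, 0.8, 0.8]
opening: 0.0855
```

drive_tool --steps '[{"travel": [0, 0, 0], "yaw": 0}, {"travel": [0, 0, 0], "yaw": 0}, {"travel": [0, 0, 0], "yaw": 0}]'

```text
time: 17.7
tcp_pos: [0.5219, -0.3172, 0.3006]
ee_rot: [-1.474, 2.774, 0.001]
contact_force: [0.5, -0.1, 0.5]
opening: 0.0857
```

```bash
python3 - <<'E'
from h import *
np.set_printoptions(precision=4,suppress=True)
T=cam("top"); b=T["image"][165:270,210:350]
cv2.imwrite("pics/f.png",cv2.resize(b,None,fx=5.7,fy=5.7,interpolation=2)[:,:,::-1])
m=mask(T,(0,0,190),(180,60,255),(274,183,292,200)); 
m2=mask(T,(105,100,30),(130,255,255),(262,170,305,206)); print("blue",cen(m2)[0]); 
if m.any():
    c=cen(m)[0]; q=onz(T,*c,.17); p=np.array([.6792,.012,.17]); d=q-p; print("line az",c,d,np.degrees(np.arctan2(d[1],d[0])))
E
```

```text
blue [281.0583 189.1583]
line az [281.1538 194.    ] [-0.0165  0.0019 -0.    ] 173.27784935840145
```

View pics/f.png

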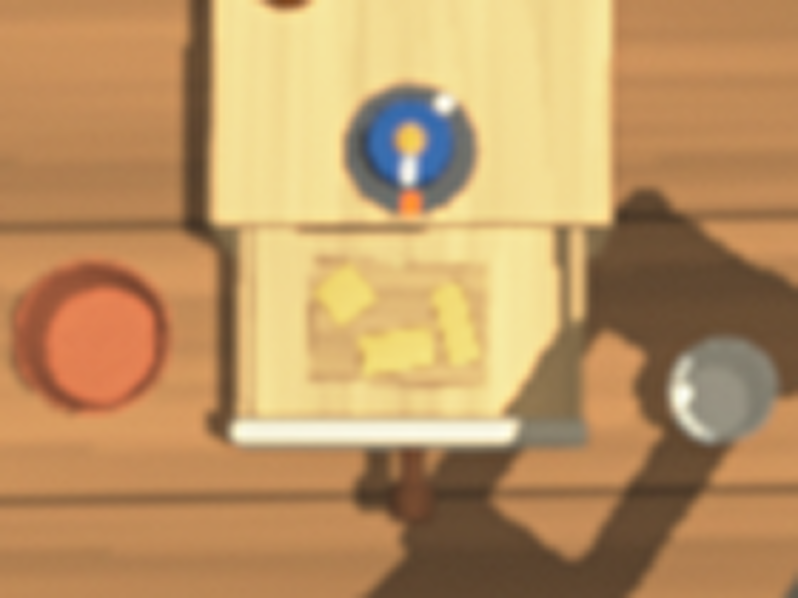

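The final picture shows the line running from (410,139) to (407,180), onto the orange mark at (410,203), a degree or so past it toward the stop. The drawer is fully out with the plaque in it, and the tub and cup are at the same pixels as before.

```bash
python3 -c "
from rig import r; print(r.hand_in())"
```

```text
the job is handed in; nothing more can be done
None
```

The drawer is out at its stop and locked open, and I have handed the job in at about 18 s of robot time; `hand_in` gives no verdict.

- **Drawer:** I pulled it by the knob until it stopped moving. The pull rose to about 31 N with no more travel, and the knob ended near x = 0.472 m. After I let go, the picture still showed it fully out.
- **Collar:** I turned it about 140° clockwise in one grip. A jump in torque and sideways force at the end suggests it reached its stop.
- **Final picture:** The white line points at the orange mark and the plaque lies in the drawer. The red tub and cup are where they were. I did not re-measure the white tub, glue bottle, brush or jar, but the arm kept well away from them.
- **Release:** The gripper is open and about 0.3 m above the table, off to the side, with contact forces near zero.
- **Disagreement:** A rough pixel measurement put the line at about 173°, against about 179° expected at the mark. Going by how far I turned the collar, it is about 3° past the mark, at its stop. By eye the line is a degree or so past it. The mask covers only a few pixels, so I put the rest down to measuring error.

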